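# Fit a fresh filter cassette in the boiler's air-filter box

## Task

Squeeze the two side tabs of the filter box's cover together, lift the cover off and lay it flat in the middle of the rubber mat. Then take the fresh filter cassette and tuck its rounded end under the sprung keeper, on top of the mesh pre-filter, so that it lies flat and fully down in the box with the keeper holding it. Leave the pre-filter in place under it, and do not disturb the tape roll, the jar and the screwdriver.

Things in the scene. Friction and masses are not known exactly. Their poses are not given: they have to be found in the camera images.
- filter_box: Fixed sheet-metal air-filter box, 144 (x) x 112 (y) x 84 mm high; origin centre of underside. Solid to the grille at 50 mm; above, an open bay 134 x 102 mm inside, walls 5 mm, rim at 84 mm, but the +x end wall only to 72 mm. Keeper hinged at the bay's -x end, which faces the robot; 42 mm duct spigot low outside the +x end. The cover's bolts sit in slots at x = 0 in the +y and -y walls.
- seat (a point): middle of the bay on top of the pre-filter, 60 mm above the bench, axes as the box. The cassette's origin comes within 2 mm in x and 3 mm in y of it when home, its axes along the box's.
- keeper (a joint): sprung steel keeper arm, 30 mm wide, hinged 4 mm from the bay's -x inner wall, 14 mm above the seat. Rad: 0 = foot rests on the pre-filter; grows as lifted; 0.33 with the cassette flat under it; stop at 1.2. Always springs back: about 4 N at 0, 6 N at 0.33. Its round foot (radius 4 mm) touches the pre-filter 33 mm from the -x inner wall; thence its lip flares up at 26 degrees towards +x.
- keeper_lip (a point): free upturned end of the keeper's lip; at rest 63 mm from the bay's -x inner wall and 16 mm above the seat, so the cassette's 10 mm thick rounded nose goes in below it, slid along the pre-filter towards -x of the box. The lip then rides up over the nose (10 to 17 N of push).
- prefilter: flat grey mesh pre-filter, 130 x 98 x 10 mm, loose on the grille in the bay, already under the keeper; origin at the centre of its underside.
- cassette: fresh filter cassette, white frame, grey pleats, 130 (x) x 96 (y) x 10 mm thick, 0.1 to 0.2 kg; origin centre of underside. Its -x edge (nose, to go under the keeper) is rounded, radius 5 mm; +x edge square. An upright fin, 10 mm thick (x), 34 mm wide (y), stands at x = +26 mm, from 10 to 42 mm above the underside. Starts flat on the bench, nose roughly towards the robot.
- cassette_fin (a point): point in the fin of the cassette at x = +26 mm, y = 0, 35 mm above its underside (axes as the cassette).
- cover: grey snap-fit cover, flange 150 (x) x 118 (y) x 3 mm; origin central, level with its corner feet, 12 mm below the flange (72 mm above the bench when on the box). A hump 100 x 44 mm rises to 47 mm above the origin; on its +y and -y sides stand black squeeze tabs, 40 mm long (x), 17 to 44 mm above the origin, outer faces 60 mm apart. A skirt closes the box's low end. 0.2 kg; lifts straight up.
- tab_left (a joint): squeeze tab on the cover's +y side: 0 = out (bolt in the box's slot), 0.007 m = fully pressed in; the bolt is clear of the box from about 0.0055 m. Spring, 2 N at 0, 7 N fully in.
- tab_right (a joint): squeeze tab on the cover's -y side, as tab_left.
- mat: black rubber mat fixed on the bench, 200 mm (x) x 170 mm (y) x 4 mm; origin at the centre of its underside. It lies on one side of the box, the cassette on the other (either way round).
- tape_roll: bystander: roll of foil tape lying flat, 100 mm across, 48 mm high.
- jar: bystander: jar, 72 mm across, 85 mm high.
- screwdriver: bystander: screwdriver, 140 mm long.
There are look-alikes about, which are no part of the job. Leave any purple or red look-alike of the cassette alone.

How it is judged:
On the way, in this order (a step that is already met when the one before it is completed fails the run):
1. both tabs squeezed in while the cover is still on the box (value of joint each of tab_left, tab_right above 0.005 m and z of cover in the frame of seat below 0.016 m and horizontal distance between cover and seat below 0.008 m), for 0.05 s.
2. cover lies flat on the mat, let go (horizontal distance between cover and mat below 0.05 m and height (world z) of cover below 0.008 m and angle between cover's own z axis and vertical below 0.06 rad and linear speed of cover below 0.02 m/s and contact force between the fingers and cover below 0.1 N), for 0.1 s.
At the end, for the whole second after the job is handed in: Cassette flat on the pre-filter in the box (origin within 6 mm of the seat sideways, 3 mm in height, tilt under 0.04 rad, fin away from the hinge), keeper at 0.22-0.45 rad pressing on it over 1 N; pre-filter flat under it; cover flat on the mat, within 50 mm of its centre (horizontal distance between each of cassette, prefilter and seat below 0.006 m and z of cassette in the frame of seat between -0.003 and 0.003 m and angle between the z axis of cassette and the z axis of filter_box, either way round below 0.04 rad and x of cassette_fin in the frame of seat above 0.01 m and value of joint keeper between 0.22 and 0.45 rad and contact force between keeper and cassette above 1 N and height (world z) of prefilter below 0.053 m and linear speed of cassette below 0.02 m/s and horizontal distance between cover and mat below 0.05 m and height (world z) of cover below 0.008 m and angle between cover's own z axis and vertical below 0.06 rad); the robot touches nothing.
It fails at once if tape roll disturbed (moved 15 mm) (distance of tape_roll from where it was at the start of the episode above 0.015 m).
It fails at once if jar disturbed (moved 15 mm) (distance of jar from where it was at the start of the episode above 0.015 m).
It fails at once if screwdriver disturbed (moved 15 mm) (distance of screwdriver from where it was at the start of the episode above 0.015 m).
It also fails if it takes over 58 s, if anything falls off the work surface, if the arm or the gripper's body presses on something with over 40 N, if the wrist force passes 120 N, or if a joint passes its speed limit or range.

## Robot

A 6-joint arm with a two-finger parallel gripper is mounted at the origin on the work surface. World frame = base frame: x ahead of the robot, y to its left, z up, the work surface at z = 0. Lengths are in m, angles in rad, forces in N, time in s.
With the tool pointing down it reaches from about 0.425 to 1.125 m from the base axis. Payload 14.9 kg.
Tool frame: the origin (TCP) lies midway between the tips of the shut fingers; the grasp point (between the pads) lies 19 mm behind it; z points along the fingers, y is the line along which they close (so a half turn about z gives the same grasp; the last joint's range is limited). The gripper opens to 91 mm and grips with 3 to 60 N. Pads are 32 mm wide; open, the fingers measure 118 mm over their backs; the gripper's body (76 mm by 178 mm) begins 60 mm behind the grasp point.
Start: joints at [1.177, 0.379, 1.734, -0, 1.028, -0.033], TCP at [0.247, 0.655, 0.214] pointing down, gripper open.
Joint ranges: [-2.77, 2.77], [-0.74, 2.19], [0, 2.66], [-1.06, 4.2], [0.31, 2.87], [-3.08, 3.08]. Speed limits (rad/s): [1.89, 1.89, 2.39, 3.14, 3.14, 3.14].

## Interface

Orientations are given as a unit quaternion [w, x, y, z].
In Python, from rig import arm gives the robot as it stands. The module is installed in compiled form; this text tells all that it offers.
- The arm moves only by the shell command python3 -m crank 'ROWS' [FORCE]. ROWS is JSON, one flat list of numbers, 7 for each row, row after row: the finger opening in mm, from 0 to 91.2, then the shift along the tool's x, y, z in mm, then the turn, a rotation vector about the tool's x, y, z in degrees. A call has 1 to 8 rows; each row is the pose to reach, as a shift and turn from the pose commanded when the call began, along the tool's axes at that moment; what a row does not reach only later rows make up. A row lasts 1/12 s, in which the tool goes at most 41.7 mm and 7.16 degrees, less where a joint would pass 70% of its speed; a pose out of reach is approached as far as the arm can. A call with a gripper value outside its range is refused whole. The fingers move at their own pace and stop on an object; FORCE is the grip in N (left out, the last holds). Time passes only in rows, so rows that repeat a pose let the fingers close. It gives the time, the measured TCP pose, the force, the opening and the grip force at its end, in the units of the state.
- arm.get_state(): the state, without advancing time (a new reading comes with each control period).
- arm.get_image(name): name is "side" or "top" or "wrist"; returns (picture, depth): 400x640x3 uint8, blue, green, red; 400x640 float32, m along the optical axis (not along the pixel's ray), 0 where there is no reading.
- arm.camera_info(name): a dict with "mtx" (3x3 intrinsics, pixels), "xyz" and "orientation" of the camera in the world; the wrist camera has in their place "tool_from_camera" (4x4, takes a point from camera to tool coordinates, whose origin is the TCP and whose axes are the flange's). Camera axes: x right, y down, z forward; pixel columns grow to the right and rows downward; lengths in m; the calibration is good to about 2 mm. A picture is of the moment at which its call begins: read the wrist's pose just before it. camera_info takes no time and is no camera call.
- arm.close_job(): hands the job in; it is judged then, once.
The state is a dict: "clock": time; "joints": joint angles; "joint_vel": joint speeds; "joint_torque": joint torques, N m; "position": TCP position; "eef_rot": TCP orientation; "wrist_force": force on the tool from outside, world axes, zero at the start; "wrist_torque": the same for the moment, N m; "width": opening from 0.0 (shut) to 1.0 (fully open); "gripper_force": force on a finger pad.
Only numpy, scipy, OpenCV 4.12 (cv2) and the standard library are available. Lean on these libraries where they do the work, as an engineer would, in place of code of your own. Each camera call takes 0.05 s, during which the arm holds its last target. There are 200 camera calls.

## Working session

There is one attempt and no reset: what is moved stays moved. The work goes in short steps, Python scripts to look and compute and a shell command to move; the robot and the scene stay as the last step left them, time stands still between calls to the robot, and variables do not carry over. Pictures are saved under pics/ and viewed, at most 10 in all, crops included, and the job is handed in when it is done.

```bash
mkdir -p pics
cat > h.py <<'E'
import numpy as np, cv2
from rig import arm
from scipy.spatial.transform import Rotation as R
def q2R(q): return R.from_quat([q[1],q[2],q[3],q[0]]).as_matrix()
def cam(name):
    i=arm.camera_info(name); K=np.array(i["mtx"])
    if "tool_from_camera" in i:
        s=arm.get_state(); T=np.array(i["tool_from_camera"]); Rt=q2R(s["eef_rot"])
        return K, Rt@T[:3,:3], Rt@T[:3,3]+np.array(s["position"])
    return K, q2R(i["orientation"]), np.array(i["xyz"])
def grab(name):
    c=cam(name); im,d=arm.get_image(name); return im,d,c
def pts(d,c):
    K,Rm,t=c; v,u=np.mgrid[:d.shape[0],:d.shape[1]]
    r=np.stack([(u-K[0,2])/K[0,0],(v-K[1,2])/K[1,1],np.ones_like(d)],-1)*d[...,None]
    return r@Rm.T+t
def ray(uv,z,c):
    K,Rm,t=c; r=Rm@np.linalg.solve(K,[uv[0],uv[1],1.]); return t+r*(z-t[2])/r[2]
E
python3 - <<'E'
from h import *
for n in ["top","side"]:
    im,d,c=grab(n); cv2.imwrite(f"pics/{n}0.png",im); np.savez(f"{n}0.npz",im=im,d=d,K=c[0],R=c[1],t=c[2]); print(n,c[2],c[1][:,2])
s=arm.get_state();print(s["position"],s["eef_rot"],s["clock"])
E
```

```text
top [ 0.46410163 -0.09103362  1.11862126] [ 0.07835778  0.02445171 -0.99662539]
side [ 0.20116027 -0.82330625  1.00897929] [ 0.27979379  0.60521122 -0.74527499]
[0.24698667 0.6545983  0.21337278] [-1.00374637e-04  1.79426839e-01  9.83771200e-01 -4.74860512e-04] 0.1
```

View pics/top0.png

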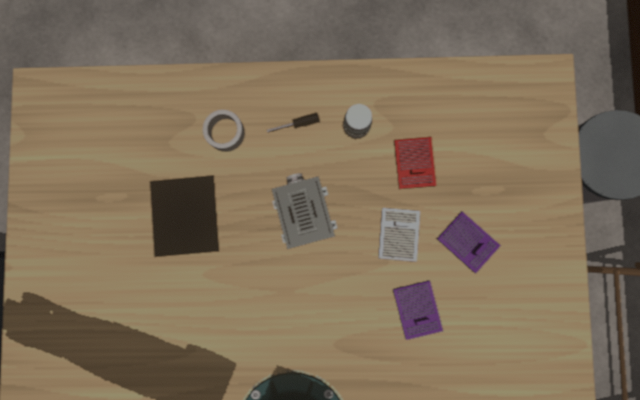

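View pics/side0.png

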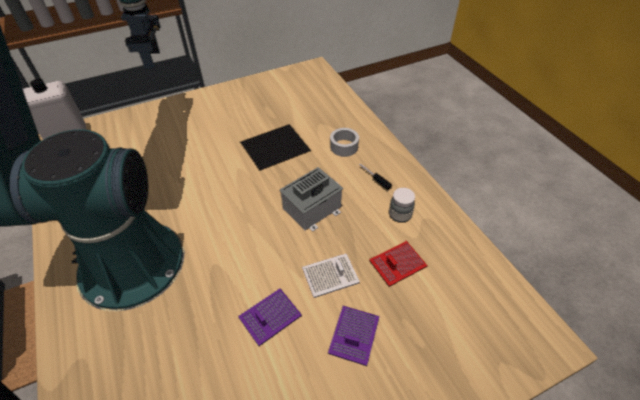

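The top view shows the box with its cover at (303,212), the mat at (184,216), the tape at (223,130), the screwdriver at (295,122) and the jar at (358,120). Cassette candidates are white (400,235), red (415,163), purple (468,242) and purple (418,310). Only the white one, with grey pleats and its fin at the far end, fits the description. I'll measure now and make an enlarged crop to confirm.

Run:
```python
from h import *
z=np.load("top0.npz"); im,d=z["im"],z["d"]; c=(z["K"],z["R"],z["t"]); P=pts(d,c)
hsv=cv2.cvtColor(im,cv2.COLOR_BGR2HSV)
def rect(m,name,zz=None):
    m=cv2.morphologyEx(m.astype(np.uint8),cv2.MORPH_CLOSE,np.ones((3,3)))
    n,l,st,ce=cv2.connectedComponentsWithStats(m); k=1+st[1:,4].argmax(); mm=l==k
    Q=P[mm]; 
    vs,us=np.nonzero(mm); zz=np.median(Q[:,2]) if zz is None else zz
    W=np.array([ray(p,zz,c)[:2] for p in zip(us,vs)]).astype(np.float32)
    r=cv2.minAreaRect(W*1000); print(name,st[k],"z",np.median(Q[:,2]).round(4),"rect mm",np.round(r[0],1),np.round(r[1],1),round(r[2],1))
u=np.arange(640)[None,:];v=np.arange(400)[:,None]
box=lambda a,b,e,f:(u>a)&(u<b)&(v>e)&(v<f)
rect(box(140,230,165,265)&(hsv[...,2]<60),"mat",.004)
rect(box(265,345,170,255)&(hsv[...,1]<60)&(abs(P[...,2]-.087)<.008),"flange",.087)
rect(box(265,345,170,255)&(P[...,2]>.11),"hump",.119)
rect(box(370,430,195,270)&(hsv[...,1]<60),"cass",.010)
rect(box(370,430,195,270)&(P[...,2]>.025),"fin",.042)
rect(box(370,430,195,270)&(P[...,2]>.005),"cassd",.010)
cv2.imwrite("pics/crop.png",np.hstack([cv2.resize(im[190:280,360:440],None,fx=5,fy=5,interpolation=2),cv2.resize(im[170:260,265:345],None,fx=5,fy=5,interpolation=2)])[:600,:800])
```

```text
mat [ 151  177   67   79 4620] z 0.0045 rect mm [539.2 277.3] [193.5 163.3] 4.2
flange [ 272  177   63   72 2163] z 0.0874 rect mm [537.3 -35.2] [149.6 117.7] 14.2
hump [287 188  30  47 954] z 0.1192 rect mm [537.2 -35.4] [100.1  61.1] 14.3
cass [ 378  207   43   55 2045] z 0.0107 rect mm [ 482.4 -276.7] [ 99.9 132.1] 84.2
fin [394 222  15   5  64] z 0.0413 rect mm [ 506.7 -277.2] [34.6  9.9] 89.1
cassd [ 377  206   48   56 1971] z 0.0108 rect mm [ 485.2 -280.7] [113.8 142.4] 83.3
```

View pics/crop.png

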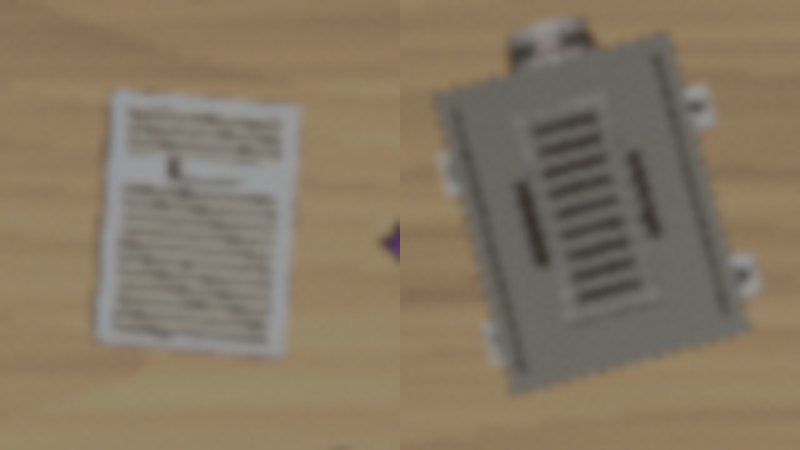

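The crop confirms the white cassette (400,235 in the top view), with its fin on the far (+x) side at about (397,224). The box yaw is +14.2° and the sizes match: flange 149.6x117.7 and hump plus tabs 100x61. Next I need a helper that works out the distance to go.

```bash
cat >> h.py <<'E'
def togo(x,y,z,yaw):
    """mm and deg (yaw = world heading of tool y, mod 180), tool pointing down -> shift, rotvec in tool axes"""
    s=arm.get_state(); A=q2R(s["eef_rot"]); sh=A.T@(np.array([x,y,z])-1000*np.array(s["position"]))
    best=None
    for w in (yaw,yaw+180):
        a=np.radians(w); Y=np.array([np.cos(a),np.sin(a),0]); Z=np.array([0,0,-1.]); B=np.stack([np.cross(Y,Z),Y,Z],1)
        rv=np.degrees(R.from_matrix(A.T@B).as_rotvec())
        if best is None or np.linalg.norm(rv)<np.linalg.norm(best): best=rv
    print("go",sh.round(1),best.round(2),"j6",round(s["joints"][5],2),"t",round(s["clock"],2),"pos",np.round(np.array(s["position"])*1000,1),"F",np.round(s["wrist_force"],1),"w",round(s["width"],3),"gf",round(s["gripper_force"],1))
E
python3 -c "
from h import *
togo(537,-35,220,104.2)"
```

```text
go [-514.8 -542.8   -6.1] [-5.000e-02 -2.000e-02 -3.487e+01] j6 -0.03 t 0.1 pos [247.  654.6 213.4] F [ 0.5 -0.4  0.1] w 0.998 gf 0.0
```

```bash
python3 -m crank '[91,-515,-543,-6,0,0,-34.9, 91,-515,-543,-6,0,0,-34.9, 91,-515,-543,-6,0,0,-34.9, 91,-515,-543,-6,0,0,-34.9, 91,-515,-543,-6,0,0,-34.9, 91,-515,-543,-6,0,0,-34.9, 91,-515,-543,-6,0,0,-34.9, 91,-515,-543,-6,0,0,-34.9]' 25; python3 -c "
from h import *
togo(537,-35,220,104.2)"
```

```text
clock: 0.77
position: [0.3765, 0.3457, 0.2165]
eef_rot: [-0.0, -0.124, 0.992, -0.0]
wrist_force: [1.3, -0.3, -0.2]
width: 0.998
gripper_force: 0.0
go [ -61.8 -408.5   -3.5] [-0.   -0.01  0.05] j6 -1.12 t 0.77 pos [376.5 345.7 216.5] F [ 1.3 -0.3 -0.2] w 0.998 gf 0.0
```

```bash
python3 -m crank '[91,-62,-408,-3,0,0,0, 91,-62,-408,-3,0,0,0, 91,-62,-408,-3,0,0,0, 91,-62,-408,-3,0,0,0, 91,-62,-408,-3,0,0,0, 91,-62,-408,-3,0,0,0, 91,-62,-408,-3,0,0,0, 91,-62,-408,-3,0,0,0]' ; python3 -c "
from h import *
togo(537,-35,220,104.2)"
```

```text
clock: 1.43
position: [0.5061, 0.0384, 0.2191]
eef_rot: [0.0, -0.124, 0.992, -0.0]
wrist_force: [1.5, 0.5, -0.2]
width: 0.997
gripper_force: 0.0
go [-11.9 -78.7  -0.9] [-0.    0.    0.02] j6 -1.79 t 1.43 pos [506.1  38.4 219.1] F [ 1.5  0.5 -0.2] w 0.997 gf 0.0
```

```bash
python3 -m crank '[91,-12,-79,-1,0,0,0, 91,-12,-79,-1,0,0,0, 91,-12,-79,-1,0,0,0, 91,-12,-79,-1,0,0,0]'
python3 - <<'E'
from h import *
togo(537,-35,220,104.2)
im,d,c=grab("wrist"); P=pts(d,c); cv2.imwrite("pics/w1.png",im)
for n,lo,hi,zz in [("hump",.112,.125,.119),("flange",.08,.094,.087)]:
    m=((P[...,2]>lo)&(P[...,2]<hi)&(d>0)).astype(np.uint8)
    k,l,st,_=cv2.connectedComponentsWithStats(m); j=1+st[1:,4].argmax(); vs,us=np.nonzero(l==j)
    Q=P[l==j][:,:2]; r=cv2.minAreaRect((Q*1000).astype(np.float32)); print(n,st[j],np.median(P[l==j][:,2]),np.round(r[0],1),np.round(r[1],1),r[2])
E
```

```text
clock: 1.77
position: [0.5371, -0.0346, 0.2197]
eef_rot: [-0.0, -0.122, 0.992, 0.0]
wrist_force: [0.1, 0.2, -0.5]
width: 0.999
gripper_force: 0.0
go [ 0.2 -0.4 -0.3] [ 0.01 -0.03 -0.14] j6 -1.92 t 1.77 pos [537.1 -34.6 219.7] F [ 0.1  0.2 -0.5] w 0.999 gf 0.0
hump [ 287  136   54  112 5665] 0.11968261408575281 [537.1 -35.5] [100.5  44.1] 14.278465270996094
flange [  248   105   132   151 11972] 0.08752323726704231 [537.4 -35.4] [149.6 118.3] 14.128536224365234
```

View pics/w1.png

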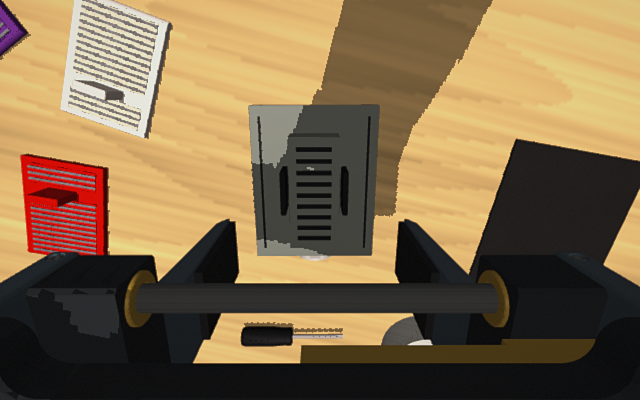

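The wrist view shows the cover centred at about (314,180), with the tabs at (284,190) and (345,190), so the position is confirmed to 1 mm. I'll descend and squeeze.

```bash
python3 -m crank '[91,0,0.5,40,0,0,0, 91,0,0.5,80,0,0,0, 91,0,0.5,110,0,0,0, 91,0,0.5,122,0,0,0, 91,0,0.5,128,0,0,0, 91,0,0.5,128,0,0,0]' 30; python3 -m crank '[40,0,0,0,0,0,0, 40,0,0,0,0,0,0, 40,0,0,0,0,0,0, 40,0,0,0,0,0,0, 40,0,0,0,0,0,0, 40,0,0,0,0,0,0, 40,0,0,0,0,0,0, 40,0,0,0,0,0,0]' 30;  python3 -c "
from h import *
togo(537,-35.4,200,104.2)"
```

```text
clock: 2.32
position: [0.5365, -0.0318, 0.0918]
eef_rot: [-0.001, -0.124, 0.992, 0.0]
wrist_force: [-0.6, -0.2, -0.5]
width: 0.997
gripper_force: 0.0
clock: 2.98
position: [0.5382, -0.0348, 0.0931]
eef_rot: [0.001, -0.125, 0.992, -0.002]
wrist_force: [2.0, -25.6, 8.0]
width: 0.485
gripper_force: 30.0
go [   1.2   -0.8 -106.9] [-0.25  0.1   0.14] j6 -1.92 t 2.98 pos [538.2 -34.8  93.1] F [  2.  -25.6   8. ] w 0.485 gf 30.0
```

```bash
python3 -m crank '[40,0,-1.5,0,0,0,0, 40,0,-2.5,0,0,0,0, 40,0,-2.5,0,0,0,0]' 30;  python3 -c "
from h import *
togo(537,-35.4,200,104.2)"
```

```text
clock: 3.23
position: [0.5382, -0.0352, 0.093]
eef_rot: [0.001, -0.123, 0.992, 0.0]
wrist_force: [-2.0, -0.4, 13.9]
width: 0.492
gripper_force: 30.1
go [ 1.10e+00  1.00e-01 -1.07e+02] [-0.01  0.07 -0.01] j6 -1.93 t 3.23 pos [538.2 -35.2  93. ] F [-2.  -0.4 13.9] w 0.492 gf 30.1
```

```bash
python3 -m crank '[40,0,0,-5,0,0,0, 40,0,0,-12,0,0,0, 40,0,0,-25,0,0,0, 40,0,0,-45,0,0,0, 40,0,0,-70,0,0,0, 40,0,0,-95,0,0,0, 40,0,0,-107,0,0,0, 40,0,0,-107,0,0,0]' 30;  python3 - <<'E'
from h import *
togo(539,277,200,104.2)
im,d,c=grab("side"); cv2.imwrite("pics/s1.png",im[120:270,220:420].repeat(3,0).repeat(3,1))
E
```

```text
clock: 3.9
position: [0.5387, -0.035, 0.2018]
eef_rot: [0.002, -0.124, 0.992, -0.0]
wrist_force: [0.1, -0.6, -2.4]
width: 0.486
gripper_force: 30.0
go [-77.  302.4   1.8] [-0.07  0.23  0.03] j6 -1.93 t 3.9 pos [538.7 -35.  201.8] F [ 0.1 -0.6 -2.4] w 0.486 gf 30.0
```

View pics/s1.png

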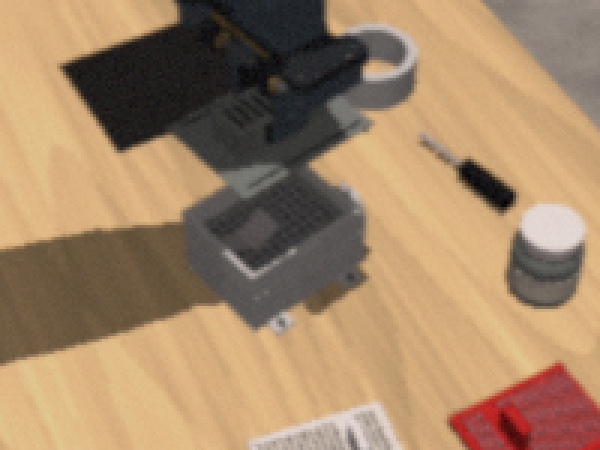

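The cover hangs level from the gripper at (270,140) in the crop, and the pre-filter and keeper are visible in the open bay. Now to the mat.

```bash
python3 -m crank '[40,-77,302,2,0,0,0, 40,-77,302,2,0,0,0, 40,-77,302,2,0,0,0, 40,-77,302,2,0,0,0, 40,-77,302,2,0,0,0, 40,-77,302,2,0,0,0, 40,-77,302,2,0,0,0, 40,-77,302,2,0,0,0]' 30;  python3 -m crank '[40,-77,302,2,0,0,0]' >/dev/null
python3 - <<'E'
from h import *
togo(539,277,25,104.2)
E
```

```text
clock: 4.62
position: [0.5366, 0.2802, 0.195]
eef_rot: [-0.001, -0.125, 0.992, -0.0]
wrist_force: [0.0, -1.2, -2.2]
width: 0.488
gripper_force: 30.0
go [  7.1 -40.3 169.4] [-0.07 -0.2   0.03] j6 -1.32 t 4.7 pos [536.5 318.2 194.3] F [ 1.8 -0.5 -2.4] w 0.488 gf 30.0
```

```bash
python3 -m crank '[40,7,-40,0,0,0,0, 40,7,-40,20,0,0,0, 40,7,-40,55,0,0,0, 40,7,-40,95,0,0,0, 40,7,-40,125,0,0,0, 40,7,-40,145,0,0,0, 40,7,-40,155,0,0,0, 40,7,-40,155,0,0,0]' 30
python3 - <<'E'
from h import *
togo(539,277,25,104.2)
E
```

```text
clock: 5.37
position: [0.5388, 0.2769, 0.0384]
eef_rot: [-0.003, -0.124, 0.992, -0.001]
wrist_force: [-0.7, 0.3, -2.7]
width: 0.489
gripper_force: 30.0
go [-0.3  0.1 13.4] [-0.05 -0.3   0.03] j6 -1.38 t 5.37 pos [538.8 276.9  38.4] F [-0.7  0.3 -2.7] w 0.489 gf 30.0
```

```bash
python3 -m crank '[40,0,0,5,0,0,0, 40,0,0,9,0,0,0, 40,0,0,11,0,0,0, 40,0,0,12,0,0,0, 40,0,0,13,0,0,0, 40,0,0,13,0,0,0]' 30
python3 - <<'E'
from h import *
togo(539,277,25,104.2)
E
```

```text
clock: 5.87
position: [0.5412, 0.2779, 0.0291]
eef_rot: [0.0, -0.124, 0.992, 0.0]
wrist_force: [-0.3, 0.4, -2.1]
width: 0.488
gripper_force: 30.0
go [ 2.3 -0.4  4.1] [0.01 0.04 0.03] j6 -1.38 t 5.87 pos [541.2 277.9  29.1] F [-0.3  0.4 -2.1] w 0.488 gf 30.0
```

```bash
python3 -m crank '[40,0,0,2,0,0,0, 40,0,0,3,0,0,0, 40,0,0,3,0,0,0]' 30; python3 -m crank '[40,0,0,1,0,0,0, 40,0,0,2,0,0,0, 40,0,0,2,0,0,0]' 30
```

```text
clock: 6.12
position: [0.5408, 0.2778, 0.0256]
eef_rot: [-0.0, -0.124, 0.992, -0.0]
wrist_force: [-0.5, -0.8, -2.1]
width: 0.488
gripper_force: 30.0
clock: 6.37
position: [0.5411, 0.2779, 0.025]
eef_rot: [-0.0, -0.124, 0.992, -0.0]
wrist_force: [-7.1, -3.9, 20.0]
width: 0.489
gripper_force: 30.1
```

Contact with 20 N. I'll open and retreat up.

```bash
python3 -m crank '[60,0,0,-1,0,0,0, 80,0,0,-1,0,0,0, 91,0,0,-1,0,0,0, 91,0,0,-1,0,0,0, 91,0,0,-1,0,0,0, 91,0,0,-1,0,0,0]' 30; python3 -m crank '[91,0,0,-20,0,0,0, 91,0,0,-50,0,0,0, 91,0,0,-90,0,0,0, 91,0,0,-130,0,0,0, 91,0,0,-170,0,0,0, 91,0,0,-180,0,0,0]'
python3 - <<'E'
from h import *
im,d,c=grab("wrist"); P=pts(d,c)
for n,lo,hi in [("hump",.046,.056),("flange",.0125,.025),("mat",.002,.0075)]:
    dark=im.max(2)<60 if n=="mat" else True
    m=((P[...,2]>lo)&(P[...,2]<hi)&(d>0)&dark).astype(np.uint8)
    k,l,st,_=cv2.connectedComponentsWithStats(m); j=1+st[1:,4].argmax(); Q=P[l==j]
    r=cv2.minAreaRect((Q[:,:2]*1000).astype(np.float32)); f=np.linalg.lstsq(np.c_[Q[:,:2],np.ones(len(Q))],Q[:,2],rcond=None)[0]; print(n,np.median(Q[:,2]),np.round(r[0],1),np.round(r[1],1),r[2],"slope",f[:2])
togo(508,-279,200,-5.8)
im,d,c=grab("top"); P=pts(d,c); P=pts(d,c)
B=P[165:260,265:345]; m=(B[...,2]>.08)&(B[...,2]<.09); r=cv2.minAreaRect((B[m][:,:2]*1000).astype(np.float32)); print("rim",r)
E
```

```text
clock: 6.87
position: [0.541, 0.2778, 0.0247]
eef_rot: [0.0, -0.124, 0.992, 0.0]
wrist_force: [0.0, -0.6, 0.1]
width: 0.899
gripper_force: 0.0
clock: 7.37
position: [0.5433, 0.279, 0.2112]
eef_rot: [0.004, -0.124, 0.992, 0.001]
wrist_force: [0.8, 0.5, 0.7]
width: 0.996
gripper_force: 0.0
hump 0.05166738315304137 [539.2 279. ] [99.6 43.9] 14.469940185546875 slope [-0.0008314   0.00162629]
flange 0.01951070954674744 [539.8 279.3] [149.1 118.1] 14.328824996948242 slope [-0.00068241  0.00106867]
mat 0.004492917174665434 [539.  278.7] [199.  169.4] 4.337258815765381 slope [-0.00100716  0.00092909]
go [ 171.5 -532.2    8.5] [ -0.19   0.42 -69.97] j6 -1.38 t 7.42 pos [543.3 279.  210.5] F [0.3 0.9 0.9] w 0.998 gf 0.0
rim ((534.6275634765625, -35.797447204589844), (138.45870971679688, 111.91686248779297), 14.164596557617188)
```

The cover is flat on the mat within 1 mm of its centre. Now to the cassette, turning +110° so joint 6 stays in range.

```bash
python3 -m crank '[91,21,-65,1,0,0,14, 91,42,-130,2,0,0,28, 91,64,-198,3,0,0,42, 91,85,-264,4,0,0,56, 91,107,-330,5,0,0,70, 91,128,-396,6,0,0,84, 91,150,-464,7,0,0,98, 91,171.5,-532,8,0,0,110]'
python3 - <<'E'
from h import *
togo(508,-279,200,-5.8)
E
```

```text
clock: 8.13
position: [0.5182, -0.0566, 0.1983]
eef_rot: [-0.001, 0.37, 0.929, -0.0]
wrist_force: [0.6, 0.0, -0.4]
width: 1.0
gripper_force: 0.0
go [-145.5 -168.6   -1.8] [-0.11 -0.06 52.38] j6 -0.97 t 8.13 pos [518.2 -56.6 198.3] F [ 0.6  0.  -0.4] w 1.0 gf 0.0
```

```bash
python3 -m crank '[91,-24,-28,-1,0,0,7, 91,-48,-56,-2,0,0,14, 91,-72,-84,-2,0,0,21, 91,-96,-112,-2,0,0,28, 91,-120,-140,-2,0,0,35, 91,-146,-168,-2,0,0,42, 91,-145,-168,-2,0,0,49, 91,-145,-168,-2,0,0,52.4]'
python3 - <<'E'
from h import *
togo(508,-279,200,-5.8)
im,d,c=grab("wrist"); P=pts(d,c)
hsv=cv2.cvtColor(im,cv2.COLOR_BGR2HSV)
for n,m in [("fin",(P[...,2]>.038)&(P[...,2]<.048)),("cass",(P[...,2]>.006)&(P[...,2]<.014)&(hsv[...,1]<70))]:
    m=(m&(d>0)&(abs(P[...,0]-.49)<.11)&(abs(P[...,1]+.277)<.08)).astype(np.uint8)
    k,l,st,_=cv2.connectedComponentsWithStats(m); j=1+st[1:,4].argmax(); Q=P[l==j]
    r=cv2.minAreaRect((Q[:,:2]*1000).astype(np.float32)); print(n,st[j],np.median(Q[:,2]),np.round(r[0],1),np.round(r[1],1),r[2])
E
```

```text
clock: 8.8
position: [0.5097, -0.278, 0.1998]
eef_rot: [-0.001, 0.743, 0.669, -0.0]
wrist_force: [-0.8, 1.0, -0.2]
width: 0.998
gripper_force: 0.0
go [-1.2 -1.5 -0.2] [-0.14 -0.06 -0.23] j6 -0.43 t 8.8 pos [ 509.7 -278.   199.8] F [-0.8  1.  -0.2] w 0.998 gf 0.0
fin [310 166  10  32 314] 0.042365329821543424 [ 507.2 -278.6] [33.3  9.5] 84.12966918945312
cass [ 233  132  118   84 8981] 0.010922603825360089 [ 481.8 -276.3] [ 95.9 129.1] 84.27294158935547
```

```bash
python3 -m crank '[50,-1,-2,40,0,0,0, 50,-1,-2,80,0,0,0, 50,-1,-2,120,0,0,0, 50,-1,-2,150,0,0,0, 50,-1,-2,165,0,0,0, 50,-1,-2,170,0,0,0, 50,-1,-2,170,0,0,0]'
python3 - <<'E'
from h import *
togo(507.5,-278.8,14,-5.8)
E
```

```text
clock: 9.43
position: [0.5075, -0.2764, 0.03]
eef_rot: [-0.002, 0.74, 0.673, -0.001]
wrist_force: [-0.9, 0.7, -0.0]
width: 0.554
gripper_force: 0.0
go [-2.4  0.3 16. ] [-0.19 -0.09  0.42] j6 -0.45 t 9.43 pos [ 507.5 -276.4   30. ] F [-0.9  0.7 -0. ] w 0.554 gf 0.0
```

```bash
python3 -m crank '[50,-1,0,8,0,0,0, 50,-1,0,13,0,0,0, 50,-1,0,15,0,0,0, 50,-1,0,15,0,0,0, 50,-1,0,15,0,0,0, 50,-1,0,15,0,0,0]'
python3 - <<'E'
from h import *
togo(507.5,-278.8,14,-5.8)
E
```

```text
clock: 9.93
position: [0.5089, -0.2785, 0.0175]
eef_rot: [0.0, 0.74, 0.673, 0.0]
wrist_force: [-0.2, 0.3, -0.7]
width: 0.546
gripper_force: 0.0
go [-0.4 -1.4  3.5] [0.04 0.02 0.34] j6 -0.45 t 9.93 pos [ 508.9 -278.5   17.5] F [-0.2  0.3 -0.7] w 0.546 gf 0.0
```

```bash
python3 -m crank '[50,0,-1.4,2,0,0,0.3, 50,0,-1.4,3.5,0,0,0.3, 50,0,-1.4,3.5,0,0,0.3]'; python3 -m crank '[0,0,0,0,0,0,0, 0,0,0,0,0,0,0, 0,0,0,0,0,0,0, 0,0,0,0,0,0,0, 0,0,0,0,0,0,0, 0,0,0,0,0,0,0, 0,0,0,0,0,0,0]' 50
python3 - <<'E'
from h import *
togo(507.5,-278.8,14,-5.8)
E
```

```text
clock: 10.18
position: [0.507, -0.2781, 0.0133]
eef_rot: [-0.0, 0.742, 0.671, -0.0]
wrist_force: [-0.6, 0.5, 0.2]
width: 0.545
gripper_force: 0.0
clock: 10.77
position: [0.5073, -0.2782, 0.0135]
eef_rot: [0.0, 0.742, 0.671, 0.0]
wrist_force: [-0.0, -0.7, 1.0]
width: 0.107
gripper_force: 50.0
go [-0.6  0.3 -0.5] [0.01 0.   0.03] j6 -0.44 t 10.77 pos [ 507.3 -278.2   13.5] F [-0.  -0.7  1. ] w 0.107 gf 50.0
```

```bash
cat >> h.py <<'E'
BOX=np.array([537.2,-35.4,60.]); PHI=14.2
def ins(th,xc,gap,y=0.6,p=(26,0,13.5)):
    """go to: nose-circle centre at xc (box axes), gap above pre-filter, tail-up tilt th deg; y= TCP offset along box y"""
    s=arm.get_state(); A=q2R(s["eef_rot"]); t=np.radians(th)
    Rb=R.from_euler('z',PHI,degrees=True).as_matrix(); Rc=Rb@R.from_euler('y',-th,degrees=True).as_matrix()
    B=Rc@np.array([[0,1,0],[1,0,0],[0,0,-1.]]).T
    P=BOX+Rb@[xc,0,5+gap]+Rc@[p[0]+60,y,p[2]-5]
    print("ins",th,xc,gap,"go",(A.T@(P-1000*np.array(s["position"]))).round(1),np.degrees(R.from_matrix(A.T@B).as_rotvec()).round(2),"world",P.round(1))
def st():
    s=arm.get_state(); print("t",round(s["clock"],2),np.round(np.array(s["position"])*1000,1),"F",np.round(s["wrist_force"],1),"T",np.round(s["wrist_torque"],2),"w",round(s["width"],3),"gf",round(s["gripper_force"],1))
E
python3 -m crank '[0,0,0,-10,0,0,0, 0,0,0,-40,0,0,0, 0,0,0,-80,0,0,0, 0,0,0,-120,0,0,0, 0,0,0,-150,0,0,0, 0,0,0,-160,0,0,0, 0,0,0,-160,0,0,0, 0,0,0,-160,0,0,0]'
python3 - <<'E'
from h import *
im,d,c=grab("wrist"); P=pts(d,c); s=arm.get_state(); A=q2R(s["eef_rot"]); T=(P*1000-1000*np.array(s["position"]))@A
m=((T[...,2]>-2)&(T[...,2]<12)&(d>0)&(abs(T[...,0])<70)&(T[...,1]<60)).astype(np.uint8)
k,l,stt,_=cv2.connectedComponentsWithStats(m); j=1+stt[1:,4].argmax(); Q=T[l==j]; r=cv2.minAreaRect(Q[:,:2].astype(np.float32))
print("cassette in tool (exp 0,-26):",np.round(r[0],1),np.round(r[1],1),r[2],"z",np.median(Q[:,2]), np.percentile(Q[:,1],[0,100]).round(1),np.percentile(Q[:,0],[0,100]).round(1))
st()
ins(15,12,60)
E
```

```text
clock: 11.43
position: [0.5069, -0.278, 0.1731]
eef_rot: [-0.0, 0.742, 0.671, -0.0]
wrist_force: [-0.6, 0.0, -2.3]
width: 0.107
gripper_force: 50.0
cassette in tool (exp 0,-26): [ 11.2 -25.2] [130.   71.9] 89.83769989013672 z 1.6201933059192521 [-90.3  39.7] [-24.9  47. ]
t 11.48 [ 506.4 -277.7  172. ] F [-0.4  1.3 -2.2] T [-0.08  0.02 -0.02] w 0.11 gf 50.0
ins 15 12 60 go [276.4  93.4  16.6] [-14.94   2.55 -19.86] world [627.1 -12.  155.5]
```

```bash
python3 -m crank '[0,35,12,0,-2,0.3,-2.5, 0,70,24,0,-4,0.6,-5, 0,105,36,2,-6,1,-8, 0,140,48,6,-8,1.4,-11, 0,175,60,10,-10,1.7,-13.5, 0,210,72,13,-12,2,-16, 0,245,84,15,-13.5,2.3,-18, 0,276,93,16,-14.9,2.5,-19.9]'; python3 -m crank '[0,0,0,0,0,0,0, 0,0,0,0,0,0,0, 0,0,0,0,0,0,0]'
python3 - <<'E'
from h import *
st()
ins(15,12,60,.8,(25.6,0,13));ins(15,12,6,.8,(25.6,0,13))
E
```

```text
clock: 12.15
position: [0.6267, -0.0108, 0.1546]
eef_rot: [0.08, 0.608, 0.783, 0.102]
wrist_force: [0.3, -0.8, -1.2]
width: 0.106
gripper_force: 50.0
clock: 12.4
position: [0.6264, -0.0131, 0.1556]
eef_rot: [0.08, 0.609, 0.783, 0.102]
wrist_force: [0.2, -0.5, -2.0]
width: 0.106
gripper_force: 50.0
t 12.4 [626.4 -13.1 155.6] F [ 0.2 -0.5 -2. ] T [-0.17  0.25  0.01] w 0.106 gf 50.0
ins 15 12 60 go [1.  0.5 0.9] [-0.14  0.07  0.05] world [626.8 -11.9 154.9]
ins 15 12 6 go [  1.1 -13.4  53.1] [-0.14  0.07  0.05] world [626.8 -11.9 100.9]
```

```bash
python3 -m crank '[0,0.5,-4,14,0,0,0, 0,1,-8,30,0,0,0, 0,1,-11,44,0,0,0, 0,1,-13,50,0,0,0, 0,1,-13.4,53,0,0,0, 0,1,-13.4,53,0,0,0, 0,1,-13.4,53,0,0,0]'
python3 - <<'E'
from h import *
st()
a,d,c=grab("side"); b,d2,c2=grab("wrist")
cv2.imwrite("pics/s2.png",cv2.vconcat([cv2.resize(a[150:250,250:400],(600,400),interpolation=2)]))
cv2.imwrite("pics/w2.png",b)
ins(15,12,6,.8,(25.6,0,13));ins(15,12,1,.8,(25.6,0,13))
E
```

```text
clock: 12.98
position: [0.6282, -0.0123, 0.1032]
eef_rot: [0.081, 0.609, 0.782, 0.103]
wrist_force: [-0.4, -0.2, -1.1]
width: 0.107
gripper_force: 50.0
t 12.98 [628.2 -12.3 103.2] F [-0.4 -0.2 -1.1] T [-0.14  0.19  0.  ] w 0.107 gf 50.0
ins 15 12 6 go [ 0.6 -2.3  2.2] [0.09 0.14 0.05] world [626.8 -11.9 100.9]
ins 15 12 1 go [ 0.6 -3.6  7.1] [0.09 0.14 0.05] world [626.8 -11.9  95.9]
```

View pics/s2.png

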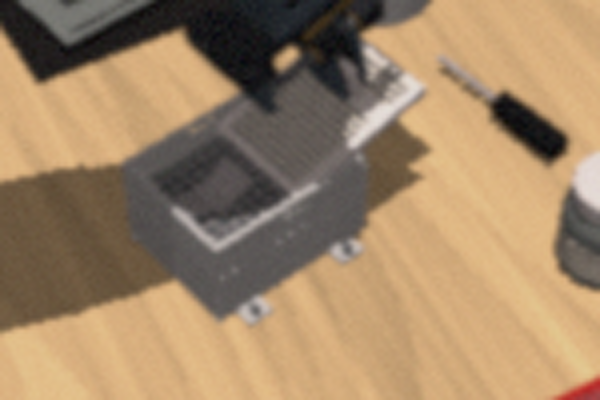

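View pics/w2.png

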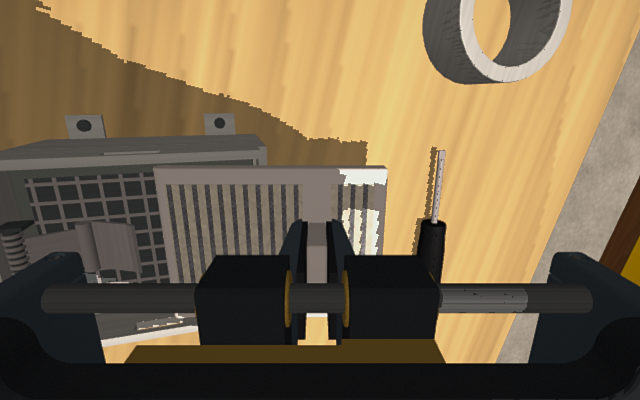

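The side crop shows the tilted cassette's nose at about (230,130) inside the bay, beyond the keeper and clear of the wall. The wrist view has the nose edge at column 155, right of the lip end at column 136, parallel to the bay. Clear to go down and slide in.

```bash
python3 -m crank '[0,0.6,-3,3,0,0,0, 0,0.6,-3.6,6,0,0,0, 0,0.6,-3.6,7,0,0,0, 0,0.6,-3.6,7,0,0,0]'
python3 - <<'E'
from h import *
st()
for a in [(15,12,1),(14,0,.5),(13,-10,0),(12,-20,0)]: ins(*a,.8,(25.6,0,13))
E
```

```text
clock: 13.42
position: [0.6261, -0.0117, 0.0951]
eef_rot: [0.081, 0.609, 0.783, 0.102]
wrist_force: [-2.0, -0.3, 5.0]
width: 0.109
gripper_force: 50.0
t 13.42 [626.1 -11.7  95.1] F [-2.  -0.3  5. ] T [-0.2  1.1 -0. ] w 0.109 gf 50.0
ins 15 12 1 go [-0.4  0.8 -0.6] [-0.    0.1   0.07] world [626.8 -11.9  95.9]
ins 14 0 0.5 go [ -0.4 -10.8  -1.8] [1.   0.1  0.07] world [615.6 -14.7  94. ]
ins 13 -10 0 go [ -0.4 -20.5  -2.4] [2.   0.1  0.07] world [606.4 -17.1  92.1]
ins 12 -20 0 go [ -0.3 -30.1  -3.5] [3.   0.1  0.07] world [597.2 -19.4  90.6]
```

```bash
python3 -m crank '[0,-0.3,-4,-1.2,0.3,0,0, 0,-0.3,-8,-2,0.7,0,0, 0,-0.3,-12,-2.2,1,0,0, 0,-0.3,-16,-2.4,1.5,0,0, 0,-0.3,-20,-2.6,2,0,0, 0,-0.3,-20,-2.6,2,0,0]'
python3 - <<'E'
from h import *
st()
for a in [(13,-10,0),(12,-20,0),(11,-30,0)]: ins(*a,.8,(25.6,0,13))
E
```

```text
clock: 13.92
position: [0.6065, -0.0171, 0.0924]
eef_rot: [0.07, 0.61, 0.784, 0.088]
wrist_force: [-2.0, -0.6, 1.8]
width: 0.107
gripper_force: 50.0
t 13.92 [606.5 -17.1  92.4] F [-2.  -0.6  1.8] T [-0.2   0.64 -0.02] w 0.107 gf 50.0
ins 13 -10 0 go [ 0.  -0.1  0.3] [-0.03  0.11  0.06] world [606.4 -17.1  92.1]
ins 12 -20 0 go [ 0.  -9.7 -0.4] [0.97 0.11 0.06] world [597.2 -19.4  90.6]
ins 11 -30 0 go [  0.  -19.4  -1.2] [1.97 0.11 0.06] world [587.9 -21.7  89.2]
```

```bash
python3 -m crank '[0,0,-3,0,0.3,0,0, 0,0,-6,-0.2,0.6,0,0, 0,0,-9.7,-0.4,1,0,0, 0,0,-13,-0.7,1.3,0,0, 0,0,-16,-1,1.6,0,0, 0,0,-19.4,-1.2,2,0,0, 0,0,-19.4,-1.2,2,0,0]' 60
python3 - <<'E'
from h import *
st()
for a in [(11,-30,0),(10,-40,0),(9,-50,0)]: ins(*a,.8,(25.6,0,13))
E
```

```text
clock: 14.5
position: [0.5907, -0.0219, 0.0904]
eef_rot: [0.062, 0.611, 0.785, 0.076]
wrist_force: [10.1, 2.4, -2.2]
width: 0.103
gripper_force: 60.0
t 14.5 [590.7 -21.9  90.4] F [10.1  2.4 -2.2] T [ 0.34 -2.13 -0.  ] w 0.103 gf 60.0
ins 11 -30 0 go [ 0.8 -2.9  0.7] [0.3  0.23 0.04] world [587.9 -21.7  89.2]
ins 10 -40 0 go [  0.8 -12.5   0.2] [1.3  0.23 0.04] world [578.6 -24.1  87.7]
ins 9 -50 0 go [  0.8 -22.3  -0.2] [2.3  0.23 0.04] world [569.3 -26.5  86.3]
```

```bash
python3 -m crank '[0,0,-3.5,-0.2,0.3,0,0, 0,0,-7,-0.3,0.6,0,0, 0,0,-10,-0.5,1,0,0, 0,0,-13,-0.6,1.3,0,0, 0,0,-16,-0.7,1.6,0,0, 0,0,-20,-0.9,2,0,0, 0,0,-20,-0.9,2,0,0]' 60
python3 - <<'E'
from h import *
st()
for a in [(9,-50,0),(8,-56,0),(7,-60,0)]: ins(*a,.8,(25.6,0,13))
E
```

```text
clock: 15.08
position: [0.5702, -0.0267, 0.0869]
eef_rot: [0.05, 0.612, 0.787, 0.062]
wrist_force: [5.5, -0.9, 1.2]
width: 0.105
gripper_force: 60.0
t 15.08 [570.2 -26.7  86.9] F [ 5.5 -0.9  1.2] T [-0.04 -0.73  0.05] w 0.105 gf 60.0
ins 9 -50 0 go [ 0.5 -0.9  0.5] [0.15 0.18 0.05] world [569.3 -26.5  86.3]
ins 8 -56 0 go [ 0.5 -6.7  1. ] [1.15 0.18 0.05] world [563.8 -27.8  84.8]
ins 7 -60 0 go [  0.5 -10.6   1.9] [2.15 0.18 0.05] world [560.3 -28.7  83.4]
```

```bash
python3 -m crank '[0,0.2,-3,0.2,0.5,0,0, 0,0.3,-6,0.5,1,0,0, 0,0.3,-8,0.9,1.5,0,0, 0,0.3,-10.3,1.4,2,0,0, 0,0.3,-10.8,1.4,2,0,0, 0,0.3,-10.8,1.4,2,0,0]' 60
python3 - <<'E'
from h import *
st()
for a in [(7,-60,0),(5,-61,0),(3,-60.5,0),(0,-60,0)]: ins(*a,.8,(25.6,0,13))
b,d2,c2=grab("wrist");cv2.imwrite("pics/w3.png",b)
E
```

```text
clock: 15.58
position: [0.5606, -0.0289, 0.084]
eef_rot: [0.04, 0.613, 0.788, 0.049]
wrist_force: [7.4, 1.3, 1.1]
width: 0.11
gripper_force: 60.0
t 15.58 [560.6 -28.9  84. ] F [7.4 1.3 1.1] T [ 0.3  -0.91 -0.05] w 0.11 gf 60.0
ins 7 -60 0 go [ 0.3 -0.3  0.6] [0.2  0.18 0.04] world [560.3 -28.7  83.4]
ins 5 -61 0 go [ 0.3 -1.1  3.4] [2.2  0.18 0.04] world [559.9 -28.8  80.4]
ins 3 -60.5 0 go [ 0.3 -0.5  6.5] [4.2  0.18 0.03] world [560.8 -28.6  77.5]
ins 0 -60 0 go [ 0.3 -0.  11.1] [7.2  0.18 0.03] world [561.8 -28.3  73. ]
```

View pics/w3.png

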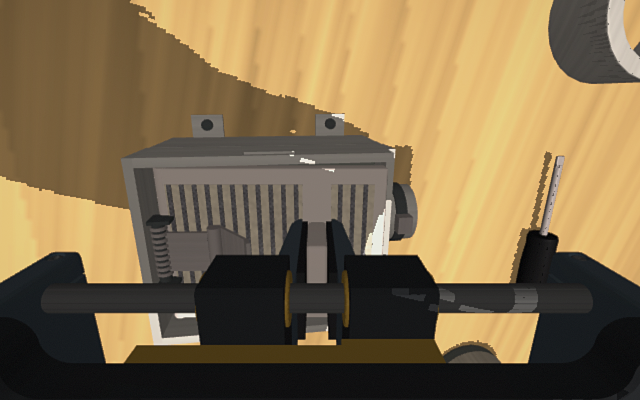

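The keeper at (190,245) now rides on top of the cassette, and the nose is near the -x wall. I'll lower the tail.

```bash
python3 -m crank '[0,0.2,-0.8,1.5,1,0,0, 0,0.2,-0.8,3,2,0,0, 0,0.2,-0.6,4.5,3,0,0, 0,0.2,-0.3,6,4,0,0, 0,0.2,0,7.6,5,0,0, 0,0.2,0,7.6,5,0,0]' 60
python3 - <<'E'
from h import *
st()
for a in [(2,-60,0),(0,-60,0)]: ins(*a,.8,(25.6,0,13))
E
```

```text
clock: 16.13
position: [0.5608, -0.0285, 0.0759]
eef_rot: [0.012, 0.614, 0.789, 0.013]
wrist_force: [4.5, -2.7, 7.3]
width: 0.108
gripper_force: 60.0
t 16.13 [560.8 -28.5  75.9] F [ 4.5 -2.7  7.3] T [-0.5   0.08  0.11] w 0.108 gf 60.0
ins 2 -60 0 go [-0.1  0.8 -0.1] [0.   0.16 0.06] world [561.5 -28.4  76. ]
ins 0 -60 0 go [-0.1  1.   2.9] [2.   0.16 0.06] world [561.8 -28.3  73. ]
```

```bash
python3 -m crank '[0,0,0.3,1.5,1,0,0, 0,0,0.5,2.5,1.7,0,0, 0,0,0.5,3,2,0,0, 0,0,0.5,3.3,2,0,0, 0,0,0.5,3.3,2,0,0]' 60
python3 - <<'E'
from h import *
st()
ins(0,-60,0,.8,(25.6,0,13))
E
```

```text
clock: 16.55
position: [0.5612, -0.0285, 0.0735]
eef_rot: [0.001, 0.614, 0.789, -0.0]
wrist_force: [-2.0, -3.4, 19.7]
width: 0.106
gripper_force: 60.0
t 16.55 [561.2 -28.5  73.5] F [-2.  -3.4 19.7] T [-0.11  0.67  0.18] w 0.106 gf 60.0
ins 0 -60 0 go [0.  0.7 0.5] [0.06 0.16 0.04] world [561.8 -28.3  73. ]
```

```bash
python3 -m crank '[24,0,0,-1,0,0,0, 24,0,0,-1.5,0,0,0, 24,0,0,-1.5,0,0,0, 24,0,0,-1.5,0,0,0]' 20; python3 -m crank '[24,0,0,-12,0,0,0, 24,0,0,-30,0,0,0, 24,0,0,-60,0,0,0, 24,0,0,-100,0,0,0, 24,0,0,-140,0,0,0, 24,0,0,-150,0,0,0, 24,0,0,-150,0,0,0]'
python3 - <<'E'
from h import *
st()
b,d,c=grab("wrist");cv2.imwrite("pics/w4.png",b); P=pts(d,c)
Rb=R.from_euler('z',PHI,degrees=True).as_matrix(); T=(P*1000-BOX)@Rb
for n,lo,hi,mk in [("top",7,13,(abs(T[...,0])<66.5)&(abs(T[...,1])<50)),("fin",38,46,(abs(T[...,0]-26)<12)&(abs(T[...,1])<25))]:
    m=(T[...,2]>lo)&(T[...,2]<hi)&mk&(d>0); Q=T[m]; f=np.linalg.lstsq(np.c_[Q[:,:2],np.ones(len(Q))],Q[:,2],rcond=None)[0]
    print(n,len(Q),np.median(Q[:,2]),"slope",f[:2],"x",np.percentile(Q[:,0],[1,99]),"y",np.percentile(Q[:,1],[1,99]))
E
```

```text
clock: 16.88
position: [0.5599, -0.0282, 0.0735]
eef_rot: [0.001, 0.614, 0.789, -0.001]
wrist_force: [0.3, -0.5, 0.2]
width: 0.264
gripper_force: 0.0
clock: 17.47
position: [0.5621, -0.0281, 0.2281]
eef_rot: [0.004, 0.614, 0.789, 0.001]
wrist_force: [1.3, 0.2, 0.9]
width: 0.264
gripper_force: 0.0
t 17.47 [562.1 -28.1 228.1] F [1.3 0.2 0.9] T [-0.08  0.01  0.01] w 0.264 gf 0.0
top 9066 10.832954382425646 slope [-0.00119714  0.0003845 ] x [-62.51159235  63.28997887] y [-46.71828276  47.30346038]
fin 350 42.381608665473564 slope [ 0.0078672  -0.01086718] x [21.15280582 29.75572553] y [-16.38780783  16.7473248 ]
```

View pics/w4.png

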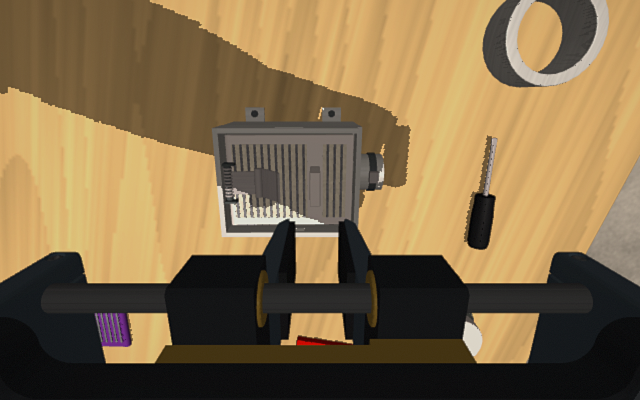

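The cassette lies flat in the bay at about (290,185): top 10.8 mm above the seat, slope about 0.001, fin centred at x≈25.5, y≈0. The keeper at (255,183) is on its nose and the robot is clear. Handing in.

```bash
python3 -c "
from rig import arm
print(arm.close_job())"
```

```text
the job is handed in; nothing more can be done
None
```

The job is handed in at about 17.5 s of the 58 s: in the last looks the cover lay flat on the mat within about 1 mm of its centre, the cassette was flat in the box with the keeper on its nose, and the arm was clear; the hand-in returned no verdict.

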